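# Shut the marked air valve under the sliding cover

### The arm

A 7-joint arm with a two-finger parallel gripper is mounted at the origin on the work surface. World frame = base frame: x ahead of the robot, y to its left, z up, the work surface at z = 0. Lengths are in mm, angles in rad, forces in N, time in s.
With the tool pointing down it reaches from about 425 to 925 mm from the base axis. Payload 6.8 kg.
Tool frame: the origin (TCP) lies on the centre line of the jaws, within the pads' length; the fingertips stand 17 mm ahead of it and the grasp point (between the pads) lies 2 mm behind it; z points along the fingers, y is the direction in which the jaws open and shut (so a half turn about z gives the same grasp; the last joint's range is limited). The gripper opens to 85 mm and grips with 20 to 120 N. Pads are 22 mm wide; open, the fingers measure 114 mm over their backs; the gripper's body (76 mm by 85 mm) begins 54 mm behind the grasp point. The pads swing forward as they close: fully open they stand 13 mm farther back than shut.
Start: joints at [1.166, 0.477, 0.022, 1.555, -0.011, 1.109, -0.083], TCP at [197.42, -645.501, 248.308] pointing down, gripper open.
Joint ranges: [-2.96, 2.96], [-0.34, 2.1], [-1.41, 1.46], [0.24, 2.44], [-1.37, 4.51], [0.17, 1.92], [-2.96, 2.96]. Speed limits (rad/s): [2.39, 2.39, 3.14, 3.14, 3.14, 3.14, 3.14].

### API

Orientations are given as a unit quaternion [w, x, y, z].
In Python, from workcell import r, optics gives the robot as it stands. The module is installed in compiled form; this text tells all that it offers.
- The arm moves only by the tool step_arm, never from a script. Its argument "steps" is a list of rows, each a list of 2 entries, a list of its own where there are three numbers: the shift along the world's x, y, z in mm, then the turn, a rotation vector about the world's x, y, z in rad. A call has 1 to 8 rows; each row is the pose to reach, as a shift and turn from the pose measured when the call began; what a row does not reach only later rows make up. A row lasts 1/8 s, in which the tool goes at most 62.5 mm and 10.7 degrees, less where a joint would pass 70% of its speed; a pose out of reach is approached as far as the arm can. A call with a gripper value outside its range is refused whole. "fingers" is the opening, from 0 (shut) to 1 (fully open), set as the call begins (left out, the last holds). The fingers move at their own pace and stop on an object; "force" is the grip in N (left out, the last holds). Time passes only in rows, so rows that repeat a pose let the fingers close. It gives the time, the measured TCP pose, the force and the opening at its end, in the units of the state.
- r.state(): the state, without advancing time (a new reading comes with each control period).
- optics.read_camera(name): name is "scene" or "top"; returns a dict with "img" (384x512x3 uint8, red, green, blue), "range_z" (384x512 float32, mm along the optical axis (not along the pixel's ray), 0 where there is no reading), "fovy" (degrees; the focal length in pixels is half the picture's height over the tangent of half this angle, whatever the lens; pixels are square), "cx", "cy" (the principal point, pixels), "k1" (the pictures are not rectified: a ray, as slopes to the right and down, at radius r is drawn at 1 + k1 r^2 times it, then the intrinsics apply), "R" (3x3) and "t" (3): a world point X has camera coordinates R X + t. Camera axes: x right, y down, z forward; pixel columns grow to the right and rows downward; lengths in mm; the calibration is good to about 2 mm. A picture is of the moment at which its call begins.
- r.hand_in(): hands the job in, once; it reports no verdict.
Trained networks look in a picture, given as the dict that the camera call returned (one of the last four; its "shot" number tells which), for a name from the list of things; names that differ only in an ending like _2 or _b are one class to them, and where a whole thing is asked for, a point or a joint stands for the part that bears it (a point fixed in the world has none). Each returns a list of dicts, best first, with "score" (0 to 1); they miss things now and then, are a little off and sometimes report something else, mostly with a low value. They report only what shows in the picture. A call takes as long as a camera call.
- optics.search_frame(picture, name): "rect" ([left, top, right, bottom] in pixels, round what is visible of it).
- optics.silhouettes(picture, name): "mask" (384x512 bool, what is visible of it) and "rect" ([left, top, right, bottom] in pixels, round what is visible of it).
The state is a dict: "time": time; "joint_positions": joint angles; "qvel": joint speeds; "tau": joint torques, N m; "tool_pos": TCP position; "ee_rot": TCP orientation; "force": force on the tool from outside, world axes, zero at the start; "torque": the same for the moment, N m; "gripper_width": opening from 0.0 (shut) to 1.0 (fully open).
Only numpy, scipy, OpenCV 4.12 (cv2) and the standard library are available. Lean on these libraries where they do the work, as an engineer would, in place of code of your own. Each camera call takes 0.05 s, during which the arm holds its last target.

### The job

In the hearing-test booth, slide the grey cover of the air supply box all the way over onto the box's closed half to uncover its two valves, then push the handle with the round end shut, a quarter turn until it stops, and move clear. It all goes with pushes of the fingertips, nothing needs gripping: do not lift the cover, leave the other valve (square-ended handle) open, and leave the things standing around where they are.

Things in the scene. Friction and masses are not known exactly. Their poses are not given: they have to be found in the camera images.
- airbox: White air supply box fixed on the table, 170 (x) by 485 mm (y), walls 60 mm high, thin guide rails on the long sides up to z 71 mm. Origin on the table, mid-length within 5 mm; x to the far side, y along it to the robot's left, z up. At y < 0 an open valve bay (inside x -79 to 79, y -241 to 3 mm, floor z 4 mm); at y > 0 solid, flat top at z 60 mm. Pipe tails stick out 57 mm beyond the far wall.
- cover (a joint): How far the cover has slid along the box's +y (m): 0 = right over the valve bay, 0.225 = fully aside at its stop on the closed half. Stays where it is left; friction about 2 N, rising with speed (4 N per m/s).
- cover_lift (a joint): Height by which the cover has been lifted off its guides (m): 0 = resting. It lies loose between its rails, 0.2 to 0.45 kg, and must not be lifted.
- cover_rib (a point): Middle of the top of the push rib on the cover, 90 mm above the table. The rib is 70 mm long (box x), 14 mm thick (box y) and stands 23 mm above the cover's flat top (which is at z 67 mm). The cover is a grey plate 156 mm (x) by 239 mm (y), the rib across its centre; push the rib sideways to slide it.
- round_handle (a joint): Angle of the marked handle, the one with a round disc end (rad): 0 = open, handle pointing to the box's -x, along its pipe; it turns clockwise seen from above, its end swinging towards the box's +y; 1.571 = shut, at its stop, pointing along +y across the pipe. Stays where it is left; friction 0.12 N m.
- round_handle_axis (a point): Point on the vertical turning axis of the marked handle, at the top of its bar, 54 mm above the table. This valve may be the left or the right one of the two.
- round_handle_end (a point): Centre of the top of the round end of the marked handle, 55 mm from its axis. The handle is a plain steel bar 14 mm wide and 12 mm thick (z 42 to 54 mm; free space above, cover underside about 7 mm over it) ending in a round disc 26 mm across; a hub 22 mm across sits on the axis.
- plain_handle (a joint): Angle of the other handle (rad), same sense: near 0 = open. It must stay open.
- plain_handle_axis (a point): Point on the turning axis of the other handle, at the top of its bar, 54 mm above the table. The two axes are 95 mm apart along box y, both at box x = 25 mm, at box y = -185 and -90 mm. Under each, a pipe along box x (top at z 37 mm) and a brass valve body 26 mm across (top z 41 mm).
- plain_handle_end (a point): Point on top of the other handle's bar 55 mm from its axis; the same 14 mm wide steel bar, square-ended, 67 mm long from the axis, without a disc.
- spray_bottle: White disinfectant spray bottle with a blue head, 62 mm wide, 174 mm tall, loose, behind the box; origin at the centre of its foot.
- tip_jar: Jar of ear tips, 52 mm wide, 65 mm tall, loose, behind the box; origin at the centre of its foot.
- probe_case: Black probe case, 60 x 110 x 32 mm, loose, in front of the box's closed half; origin at the centre of its underside.

How it is judged (in metres and radians):
On the way, in this order (a step that is already met when the one before it is completed fails the run):
1. the cover is slid fully aside (within 15 mm of its stop) (value of joint cover above 0.21 m), for 0.2 s.
2. the round-ended handle is pushed shut (within 7 degrees of its stop) (value of joint round_handle above 1.45 rad), for 0.2 s.
At the end, for the whole second after the job is handed in: The cover rests on its guides within 15 mm of its open stop, the round-ended handle is within 7 degrees of shut, the other handle is still open (under 20 degrees), and each loose thing is within 20 mm of where it stood (value of joint cover above 0.21 m and value of joint cover_lift below 0.005 m and value of joint round_handle above 1.45 rad and value of joint plain_handle below 0.35 rad and distance of each of spray_bottle, tip_jar, probe_case from where it was at the start of the episode below 0.02 m); the robot touches nothing.
It fails at once if the cover is lifted more than 12 mm (value of joint cover_lift above 0.012 m).
It fails at once if the other valve is turned past 20 degrees (value of joint plain_handle above 0.35 rad).
It fails at once if a thing standing around is moved more than 20 mm, or lifted (distance of any of spray_bottle, tip_jar, probe_case from where it was at the start of the episode above 0.02 m).
It also fails if it takes over 54 s, if anything falls off the work surface, if the arm or the gripper's body presses on something with over 40 N, if the wrist force passes 120 N, or if a joint passes its speed limit or range.

## Working session

There is one attempt and no reset: what is moved stays moved. The work goes in short steps, Python scripts to look and compute and a tool call to move; the robot and the scene stay as the last step left them, time stands still between calls to the robot, and variables do not carry over. Pictures are saved under pics/ and viewed, and the job is handed in when it is done.

Besides the shell and the picture viewer there is one more tool, called after "Call:" by a JSON object that holds its "name" and its "arguments", one argument or row to a line. step_arm: Moves the arm, as the interface text tells. Its arguments: {"type":"object","properties":{"steps":{"type":"array"},"fingers":{"type":"number"},"force":{"type":"number"}},"required":["steps"]}

```bash
mkdir -p pics
cat > h.py <<'E'
import numpy as np, cv2
from workcell import r, optics
def K(p):
    f=p['img'].shape[0]/2/np.tan(np.radians(p['fovy'])/2)
    return f
def pts(p,uv):
    uv=np.atleast_2d(np.asarray(uv,float));f=K(p)
    x=(uv[:,0]-p['cx'])/f;y=(uv[:,1]-p['cy'])/f
    rd=np.hypot(x,y);ru=rd.copy()
    for _ in range(20): ru=rd/(1+p['k1']*ru**2)
    s=np.where(rd>0,ru/np.maximum(rd,1e-9),1)
    return np.stack([x*s,y*s,np.ones_like(x)],1)
def world(p,uv):
    uv=np.atleast_2d(np.asarray(uv,float))
    d=pts(p,uv);z=p['range_z'][uv[:,1].round().astype(int),uv[:,0].round().astype(int)]
    return (d*z[:,None]-p['t'])@p['R']
def onplane(p,uv,h):
    d=pts(p,uv)@p['R'];c=-p['R'].T@p['t']
    return c+d*((h-c[2])/d[:,2])[:,None]
def save(p,n): cv2.imwrite('pics/'+n,p['img'][:,:,::-1])
E
python3 - <<'E'
from h import *
print(r.state())
for n in('scene','top'):
    p=optics.read_camera(n);save(p,n+'0.png');print(n,p['fovy'],p['cx'],p['cy'],p['k1'],-p['R'].T@p['t'],p['R'])
    for k in('airbox','cover','spray_bottle','tip_jar','probe_case','round_handle','plain_handle','cover_rib'):
        try: m=optics.silhouettes(p,k)
        except Exception as e: print(k,e);continue
        for q in m[:2]:
            v,u=np.nonzero(q['mask']); w=world(p,np.stack([u,v],1)); g=p['range_z'][v,u]>0
            print(k,round(q['score'],2),q['rect'],np.median(w[g],0).round(),w[g].min(0).round(),w[g].max(0).round())
E
```

```text
{'time': 0.0, 'joint_positions': array([ 1.16588539,  0.47782563,  0.02236382,  1.55647731, -0.01150329,
        1.10932575, -0.08309674]), 'qvel': array([ 1.44765568e-04, -8.65220718e-05,  6.65522969e-05,  9.25244381e-04,
        5.85548037e-04,  8.14088761e-04,  3.86767520e-04]), 'tau': array([ 3.49924949e-05, -5.96446395e+01,  1.60808545e+00, -2.81197804e+01,
        1.24571190e-02,  9.37980367e-03, -1.18643561e-05]), 'tool_pos': array([ 197.22054724, -644.93522455,  247.29814118]), 'ee_rot': array([-9.29096760e-04,  9.89007527e-01,  1.47862106e-01, -2.15478704e-04]), 'force': array([-0.80508501, -0.18230004, -0.58415771]), 'torque': array([ 0.03103807, -0.01787063, -0.00790867]), 'gripper_width': 1.0020239663528407}
scene 56.60620999185188 253.67076452313668 191.39980526800946 0.010346937253756938 [1132.31911334  -44.12224964  674.92157953] [[ 0.16058201  0.98701784 -0.00303383]
 [ 0.71302692 -0.11812959 -0.6911136 ]
 [-0.68249984  0.1088172  -0.72273977]]
airbox 0.91 [126.2, 148.0, 339.0, 252.7] [562. -22.  61.] [ 356. -265.   -3.] [721. 241. 174.]
cover 0.9 [127.9, 162.2, 240.2
[... 797 characters left out ...]
2688071 -0.99919964 -0.0296229 ]
 [-0.98507462  0.03151746 -0.16921775]
 [ 0.17001596  0.02463207 -0.98513341]]
airbox 0.74 [173.0, 161.5, 380.4, 253.5] [528.  -6.  64.] [ 440. -259.   -4.] [673. 255.  96.]
cover 0.64 [269.1, 185.3, 372.7, 253.7] [ 525. -109.   67.] [ 446. -235.   -1.] [609.   7.  96.]
spray_bottle 0.62 [234.0, 119.6, 263.7, 159.9] [705.  48. 105.] [689.  19.  -2.] [783.  89. 178.]
tip_jar 0.81 [341.8, 118.6, 364.2, 144.2] [ 736. -211.   63.] [ 719. -237.    2.] [ 765. -191.   70.]
probe_case 0.76 [194.1, 268.5, 240.6, 296.4] [382. 137.  31.] [349.  82.  -5.] [415. 198.  39.]
cover_rib 0.62 [271.2, 181.1, 369.3, 250.0] [ 526. -111.   67.] [ 444. -239.   32.] [609.   7.  96.]
```

Run:
```python
from h import *
a=cv2.imread('pics/top0.png')[100:320,140:420];cv2.imwrite('pics/topc.png',cv2.resize(a,None,fx=2.8,fy=2.7,interpolation=cv2.INTER_CUBIC))
a=cv2.imread('pics/scene0.png')[100:330,100:360];cv2.imwrite('pics/scc.png',cv2.resize(a,None,fx=2.6,fy=2.6,interpolation=cv2.INTER_CUBIC))
p=optics.read_camera('top')
v,u=np.mgrid[150:280,160:400];uv=np.stack([u.ravel(),v.ravel()],1);w=world(p,uv)
ok=p['range_z'][uv[:,1],uv[:,0]]>0
for lo,hi,n in((64,70,'cover'),(84,95,'rib'),(56,75,'all'),(55,63,'solid')):
    s=w[ok&(w[:,2]>lo)&(w[:,2]<hi)]
    s=s[(abs(s[:,1])<300)&(s[:,0]<640)&(s[:,0]>420)].astype(np.float32)
    if len(s)>5: print(n,len(s),cv2.minAreaRect(s[:,:2].copy()),np.median(s,0))
```

```text
cover 6153 ((528.34326171875, -1.6281890869140625), (487.69451904296875, 171.9614715576172), 89.37503051757812) [525.97516  -98.467514  67.066795]
rib 160 ((526.9254150390625, -111.86506652832031), (12.152359008789062, 68.30936431884766), 87.52368927001953) [ 524.5278   -111.330215   89.800415]
all 13977 ((528.1290893554688, -1.6258544921875), (487.69451904296875, 172.38987731933594), 89.37503051757812) [527.57336     1.1050519  64.26517  ]
solid 6360 ((526.0535888671875, -2.926483154296875), (483.56304931640625, 167.19186401367188), 89.4161376953125) [528.25055  112.24301   59.731964]
```

View pics/topc.png

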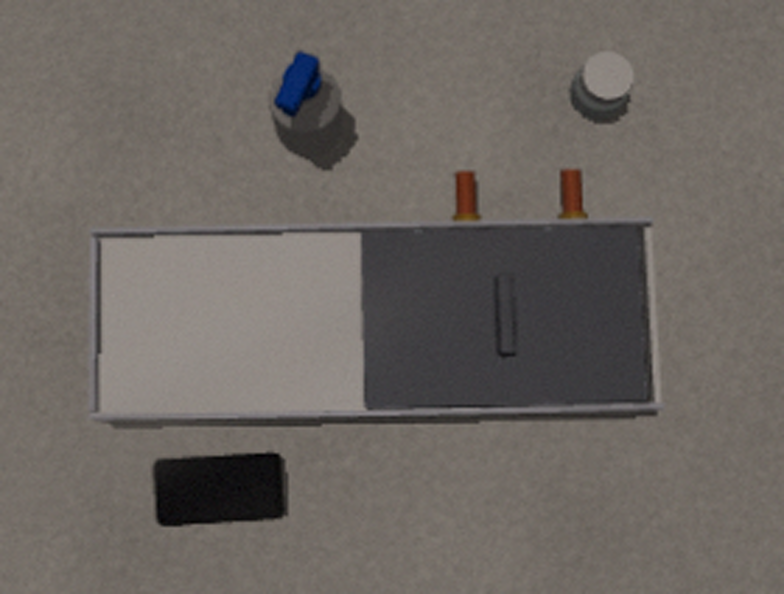

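View pics/scc.png

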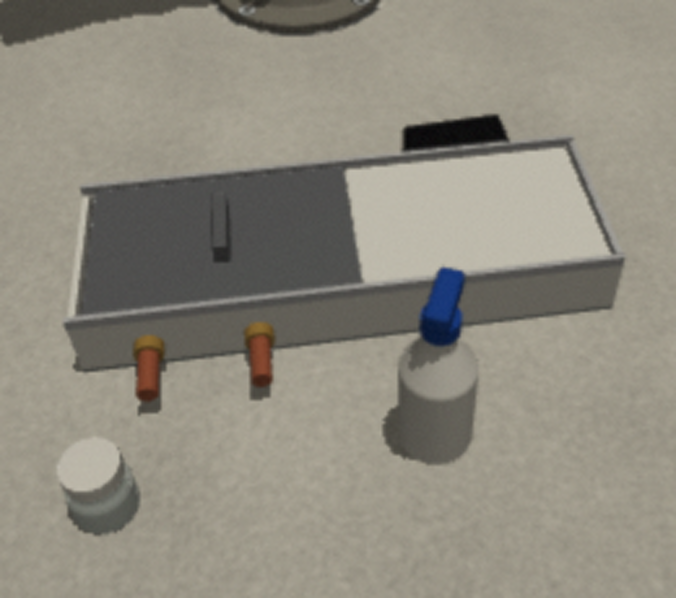

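Cover found over the bay. The rib is at about (525, -112) and the box is centred near (527, -2) with yaw about -0.6°. I'll move south of the rib with the fingers shut.

Call:
{"name": "step_arm", "arguments": {
  "steps": [
    [[30,45,0],[0,0,-0.1]],
    [[65,90,0],[0,0,-0.2]],
    [[95,140,0],[0,0,-0.3]],
    [[130,185,0],[0,0,-0.305]],
    [[160,230,0],[0,0,-0.305]],
    [[190,275,0],[0,0,-0.305]],
    [[220,320,0],[0,0,-0.305]],
    [[255,370,0],[0,0,-0.305]]
  ],
  "fingers": 0
}}

```text
time: 1.95
tool_pos: [453.0, -274.5, 248.7]
ee_rot: [0.0, 1.0, -0.005, 0.0]
force: [1.0, -1.0, -0.1]
gripper_width: -0.002
```

Call:
{"name": "step_arm", "arguments": {
  "steps": [
    [[25,35,-20],[0,0,0]],
    [[50,75,-50],[0,0,0]],
    [[73,105,-90],[0,0,0]],
    [[73,105,-120],[0,0,0]],
    [[73,105,-130],[0,0,0]],
    [[73,105,-130],[0,0,0]]
  ]
}}

```text
time: 2.7
tool_pos: [525.7, -170.2, 118.7]
ee_rot: [0.0, 1.0, -0.005, -0.0]
force: [-1.0, -0.5, 0.5]
gripper_width: -0.001
```

Run:
```python
from h import *
print(r.state()['tool_pos'],r.state()['force'])
p=optics.read_camera('scene');save(p,'s1.png')
a=p['img'][60:260,80:300,::-1];cv2.imwrite('pics/s1c.png',cv2.resize(a,None,fx=3,fy=3,interpolation=cv2.INTER_CUBIC))
v,u=np.mgrid[100:260,120:260];uv=np.stack([u.ravel(),v.ravel()],1);w=world(p,uv)
s=w[(abs(w[:,0]-526)<45)&(abs(w[:,1]+168)<30)&(w[:,2]>76)&(w[:,2]<130)]
print(len(s),s.min(0),s.max(0),np.percentile(s,[2,98],axis=0))
s=s[s[:,2]<115]
print(np.percentile(s,[2,98],axis=0))
```

```text
[ 525.71601012 -170.18966735  118.70919179] [-0.99216588 -0.52371489  0.4521549 ]
99 [ 520.58939967 -184.01335542  103.3313273 ] [ 537.75730557 -157.26621774  129.97059063] [[ 522.00063699 -183.49710359  104.03492762]
 [ 537.6338188  -157.52668124  129.15451346]]
[[ 527.4317114  -182.54845043  103.82876798]
 [ 536.80985142 -159.06954579  114.40808316]]
```

View pics/s1c.png

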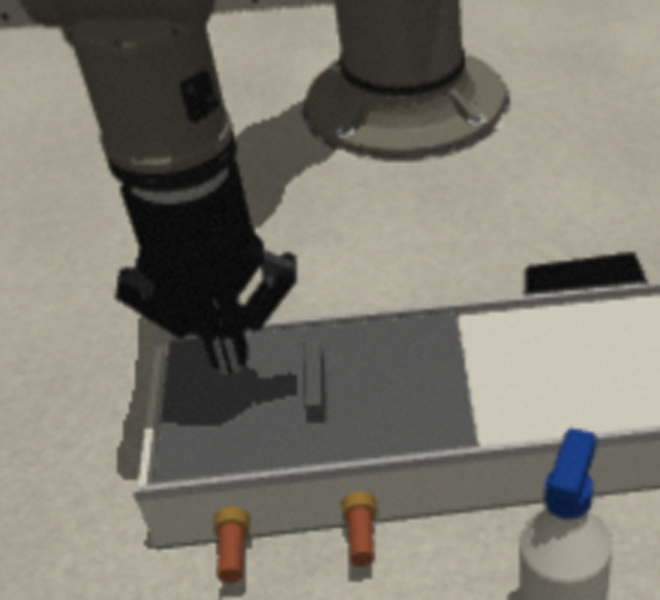

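Call:
{"name": "step_arm", "arguments": {
  "steps": [
    [[0,0,-15],[0,0,0]],
    [[0,0,-26],[0,0,0]],
    [[0,0,-26],[0,0,0]],
    [[0,20,-26],[0,0,0]],
    [[0,35,-26],[0,0,0]],
    [[0,50,-26],[0,0,0]],
    [[0,65,-26],[0,0,0]],
    [[1,80,-26],[0,0,0]]
  ]
}}

```text
time: 3.75
tool_pos: [527.0, -89.8, 93.6]
ee_rot: [0.001, 1.0, -0.006, 0.0]
force: [-1.5, -2.3, 1.1]
gripper_width: 0.001
```

Call:
{"name": "step_arm", "arguments": {
  "steps": [
    [[0,20,0],[0,0,0]],
    [[0,40,0],[0,0,0]],
    [[0,60,0],[0,0,0]],
    [[1,80,0],[0,0,0]],
    [[1,95,0],[0,0,0]],
    [[1,110,0],[0,0,0]],
    [[1,125,0],[0,0,0]],
    [[1,140,0],[0,0,0]]
  ]
}}

```text
time: 4.75
tool_pos: [528.1, 51.0, 93.6]
ee_rot: [0.001, 1.0, -0.006, 0.001]
force: [0.7, -2.4, 0.4]
gripper_width: 0.002
```

Call:
{"name": "step_arm", "arguments": {
  "steps": [
    [[0,12,0],[0,0,0]],
    [[0,24,0],[0,0,0]],
    [[0,32,0],[0,0,0]],
    [[0,38,0],[0,0,0]],
    [[0,42,0],[0,0,0]],
    [[0,42,0],[0,0,0]]
  ]
}}

```text
time: 5.5
tool_pos: [528.2, 88.7, 93.6]
ee_rot: [0.003, 1.0, -0.008, 0.0]
force: [1.4, -12.1, 3.3]
gripper_width: -0.003
```

Run:
```python
from h import *
p=optics.read_camera('scene');
a=p['img'][100:300,100:370,::-1];cv2.imwrite('pics/s2c.png',cv2.resize(a,None,fx=2.8,fy=2.8,interpolation=cv2.INTER_CUBIC))
```

```text
(no output)
```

View pics/s2c.png

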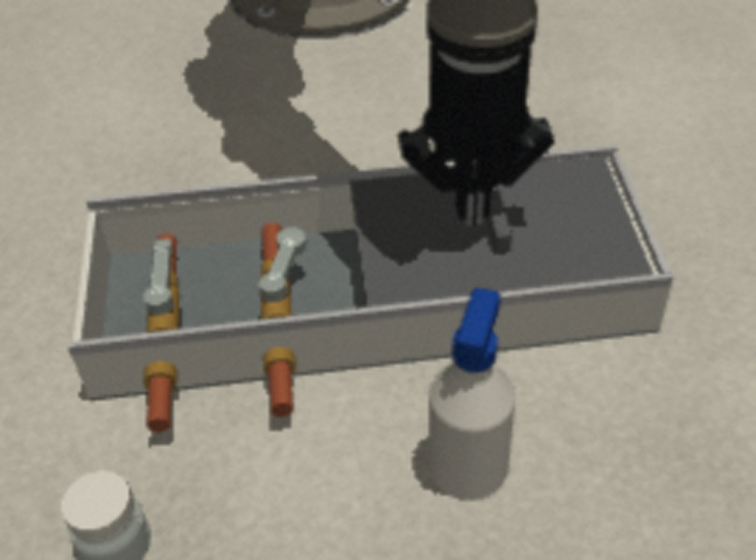

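The stop has been reached (12 N). The round handle is the left valve and is already partly turned. I'll back off and look.

Call:
{"name": "step_arm", "arguments": {
  "steps": [
    [[0,-10,0],[0,0,0]],
    [[0,-20,0],[0,0,0]],
    [[0,-25,30],[0,0,0]],
    [[0,-25,80],[0,0,0]],
    [[0,-25,130],[0,0,0]],
    [[0,-25,130],[0,0,0]]
  ]
}}

```text
time: 6.3
tool_pos: [530.5, 64.5, 227.6]
ee_rot: [0.002, 1.0, -0.007, 0.004]
force: [0.9, -0.1, 0.2]
gripper_width: -0.001
```

Run:
```python
from h import *
print(r.state()['tool_pos'],r.state()['force'])
for n in ('top','scene'):
    p=optics.read_camera(n);save(p,n+'3.png')
    v,u=np.mgrid[100:330,100:420];uv=np.stack([u.ravel(),v.ravel()],1);w=world(p,uv)
    def reg(a,b,c,d,e,f): return w[(w[:,0]>a)&(w[:,0]<b)&(w[:,1]>c)&(w[:,1]<d)&(w[:,2]>e)&(w[:,2]<f)].astype(np.float32)
    s=reg(440,640,-260,270,56,76);print('box',cv2.minAreaRect(s[:,:2].copy()))
    s=reg(440,640,20,160,84,96);print('rib',len(s),np.median(s,0) if len(s) else '', cv2.minAreaRect(s[:,:2].copy()) if len(s)>3 else '')
    for c,d in((-240,-140),(-140,-20)):
        s=reg(465,580,c,d,48,60);print('h',len(s),cv2.minAreaRect(s[:,:2].copy()))
        q=s[s[:,0]<530];print(cv2.fitLine(s[:,:2].copy(),cv2.DIST_HUBER,0,.01,.01).ravel(),s.min(0),s.max(0))
    for k in('round_handle','plain_handle'):
        for q in optics.silhouettes(p,k)[:2]:
            print(k,q['score'],q['rect'])
a=cv2.imread('pics/top3.png')[150:270,260:400];cv2.imwrite('pics/t3c.png',cv2.resize(a,None,fx=5,fy=5,interpolation=cv2.INTER_CUBIC))
```

```text
[530.47528196  64.52241753 227.64993353] [ 0.85718014 -0.09174038  0.18384096]
box ((528.228759765625, -1.191375732421875), (486.82977294921875, 171.9764404296875), 89.33242797851562)
rib 0  
h 292 ((522.4864501953125, -204.9580078125), (114.71475219726562, 69.8547134399414), 0.08968477696180344)
[ 9.9858695e-01 -5.3142000e-02  5.2308380e+02 -1.8332249e+02] [ 465.18002  -239.8746     48.006947] [ 579.8961   -169.98718    59.944317]
h 234 ((525.31201171875, -77.95379638671875), (24.029823303222656, 77.88280487060547), 70.0963134765625)
[ 9.4205815e-01 -3.3544970e-01  5.2476385e+02 -7.7709724e+01] [488.05948 -99.26877  48.28462] [562.35583  -56.18464   58.996635]
round_handle 0.51 [296.7, 202.3, 314.2, 236.3]
round_handle 0.38 [196.5, 270.8, 220.2, 296.4]
plain_handle 0.55 [340.3, 199.9, 351.4, 234.6]
box ((528.9293212890625, -2.2871856689453125), (485.5060729980469, 174.9442138671875), 89.3375015258789)
rib 125 [535.43506 106.3134   88.93618] ((531.6336669921875, 106.9093246459961), (13.616066932678223, 68.75018310546875), 89.60482788085938)
h 239 ((523.23583984375, -206.22979736328125), (109.65834045410156, 67.5844955444336), 0.18870681524276733)
[ 9.9984509e-01 -1.7601550e-02  5.2877069e+02 -1.8385124e+02] [ 468.5091   -239.96236    48.004505] [ 578.17456 -172.33383   59.95525]
h 189 ((527.043701171875, -77.2183837890625), (24.354408264160156, 77.3721694946289), 70.94400024414062)
[ 9.3906826e-01 -3.4373078e-01  5.2987561e+02 -7.8244965e+01] [488.98312  -98.73163   48.340908] [563.577    -57.148956  57.252377]
round_handle 0.47 [191.9, 183.5, 211.5, 210.8]
plain_handle 0.6 [154.4, 182.7, 162.4, 211.8]
```

View pics/t3c.png

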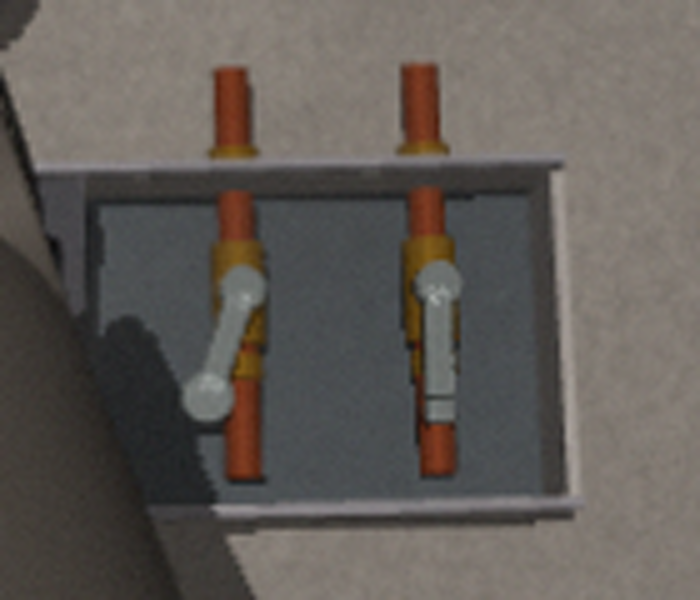

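View pics/scene3.png

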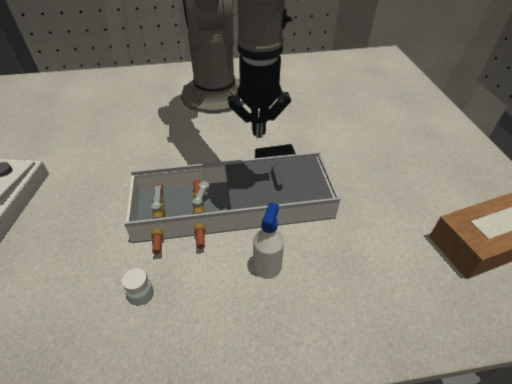

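Run:
```python
from h import *
p=optics.read_camera('scene')
T=r.state()['tool_pos']
v,u=np.mgrid[60:200,180:340];uv=np.stack([u.ravel(),v.ravel()],1);w=world(p,uv)-T
s=w[(abs(w[:,0])<70)&(abs(w[:,1])<90)&(abs(w[:,2])<120)]
for a in range(-20,110,8):
    q=s[(s[:,2]>=a)&(s[:,2]<a+8)]
    if len(q): print(a,len(q),q.min(0).round(),q.max(0).round())
p=optics.read_camera('scene')
# handle geometry from scene & top, with height-plane pixels
for n in('scene','top'):
    p=optics.read_camera(n)
    for k in('round_handle','plain_handle'):
        m=optics.silhouettes(p,k)[0]['mask'];vv,uu=np.nonzero(m);W=onplane(p,np.stack([uu,vv],1),54)[:,:2].astype(np.float32)
        print(n,k,cv2.minAreaRect(W.copy()))
print(r.state()['joint_positions'])
```

```text
-20 6 [  8.  -7. -15.] [ 11.   4. -12.]
-12 31 [  2. -15. -12.] [11. 11. -4.]
-4 44 [  2. -15.  -4.] [13. 12.  4.]
4 47 [ -4. -15.   4.] [12. 12. 12.]
12 44 [ -2. -14.  12.] [12. 12. 20.]
20 46 [ -3. -24.  20.] [13. 23. 28.]
28 120 [-10. -34.  28.] [14. 36. 36.]
36 165 [-12. -40.  36.] [14. 39. 44.]
44 119 [-11. -46.  44.] [18. 47. 52.]
52 144 [-12. -53.  52.] [19. 52. 60.]
60 165 [ -1. -61.  60.] [19. 59. 68.]
68 241 [-14. -62.  68.] [19. 60. 76.]
76 217 [-14. -59.  76.] [21. 56. 84.]
84 205 [ -7. -45.  84.] [20. 44. 92.]
92 138 [ -7. -42.  92.] [ 13.  40. 100.]
100 40 [ -7. -38. 100.] [ 12.  37. 108.]
108 79 [  4. -37. 109.] [ 37.  36. 116.]
scene round_handle ((532.5408325195312, -76.62783813476562), (25.74797248840332, 86.80449676513672), 73.3779525756836)
scene plain_handle ((532.2520141601562, -182.45501708984375), (85.7794418334961, 22.786272048950195), 2.0228891372680664)
top round_handle ((525.0233154296875, -76.00257873535156), (23.049470901489258, 77.21305084228516), 74.74591064453125)
top plain_handle ((522.8312377929688, -178.4556121826172), (21.89812469482422, 77.53365325927734), 86.57748413085938)
[-0.06629917  0.28069181 -0.20846711  1.91139497  0.07784036  0.95831698
 -1.89758079]
```

Call:
{"name": "step_arm", "arguments": {
  "steps": [
    [[-8,-50,0],[0,0,0]],
    [[-16,-100,0],[0,0,0]],
    [[-24,-150,-20],[0,0,0]],
    [[-27,-172,-50],[0,0,0]],
    [[-27,-172,-90],[0,0,0]],
    [[-27,-172,-120],[0,0,0]],
    [[-27,-172,-120],[0,0,0]]
  ]
}}

```text
time: 7.88
tool_pos: [499.6, -108.1, 101.7]
ee_rot: [0.003, 1.0, -0.007, -0.002]
force: [-0.1, 0.5, -0.5]
gripper_width: -0.001
```

Run:
```python
from h import *
print(r.state()['tool_pos'],r.state()['force'])
p=optics.read_camera('scene')
a=p['img'][130:260,110:290,::-1];cv2.imwrite('pics/s4c.png',cv2.resize(a,None,fx=4,fy=4,interpolation=cv2.INTER_CUBIC))
```

```text
[ 499.56495187 -108.0936924   101.74593499] [-0.09705817  0.53713378 -0.49484298]
```

View pics/s4c.png

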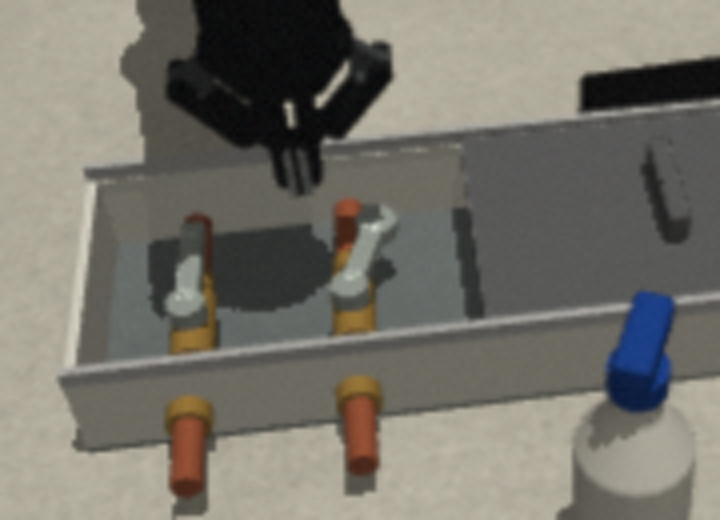

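Call:
{"name": "step_arm", "arguments": {
  "steps": [
    [[3,0,-20],[0,0,0]],
    [[3,0,-40],[0,0,0]],
    [[3,0,-40],[0,0,0]],
    [[5,6,-40],[0,0,0]],
    [[6,13,-40],[0,0,0]],
    [[6,20,-40],[0,0,0]],
    [[6,28,-40],[0,0,0]],
    [[6,28,-40],[0,0,0]]
  ]
}}

```text
time: 8.93
tool_pos: [508.6, -79.8, 64.5]
ee_rot: [0.003, 1.0, -0.007, 0.001]
force: [2.1, -0.5, 6.2]
gripper_width: 0.003
```

Run:
```python
from h import *
print(r.state()['tool_pos'],r.state()['force'])
p=optics.read_camera('scene')
a=p['img'][130:260,110:290,::-1];cv2.imwrite('pics/s5c.png',cv2.resize(a,None,fx=4,fy=4,interpolation=cv2.INTER_CUBIC))
```

```text
[508.62091261 -79.80467156  64.45822672] [ 2.14327548 -0.46535499  6.163175  ]
```

View pics/s5c.png

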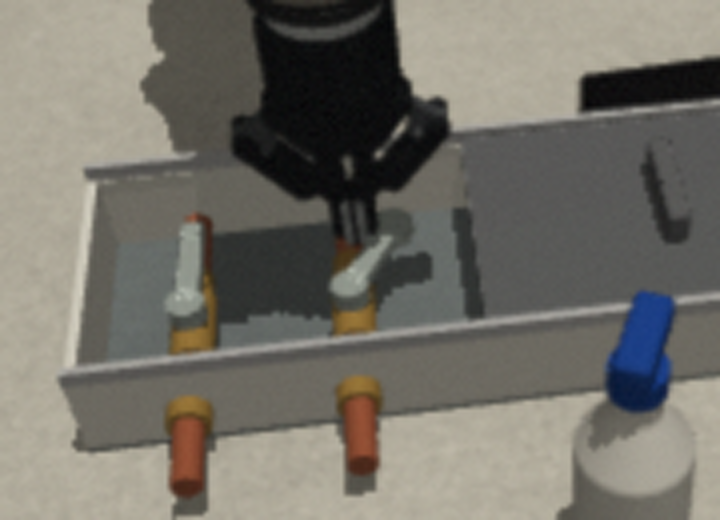

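Call:
{"name": "step_arm", "arguments": {
  "steps": [
    [[0,0,2],[0,0,0]],
    [[0,0,2],[0,0,0]],
    [[0,0,2],[0,0,0]]
  ]
}}

```text
time: 9.35
tool_pos: [508.3, -79.8, 66.3]
ee_rot: [0.003, 1.0, -0.007, 0.001]
force: [-1.1, -0.7, 0.5]
gripper_width: 0.005
```

Run:
```python
from h import *
T=r.state()['tool_pos'];print(T,r.state()['force'],r.state()['ee_rot'])
p=optics.read_camera('scene')
a=p['img'][160:220,170:230,::-1];cv2.imwrite('pics/s6c.png',cv2.resize(a,None,fx=9,fy=9,interpolation=cv2.INTER_CUBIC))
v,u=np.mgrid[150:230,160:240];uv=np.stack([u.ravel(),v.ravel()],1);w=world(p,uv);c=p['img'][uv[:,1],uv[:,0]].max(1)
s=w[(abs(w[:,0]-T[0])<25)&(abs(w[:,1]-T[1])<25)&(w[:,2]>35)&(w[:,2]<80)&(c<45)]
print(len(s),np.percentile(s,[0,2,50,98,100],axis=0))
```

```text
[508.27264545 -79.79133357  66.33126086] [-1.09519936 -0.72267401  0.53011145] [ 3.18207040e-03  9.99967775e-01 -7.33036796e-03  7.67767106e-04]
54 [[505.89665404 -93.74201962  52.8416978 ]
 [512.83963877 -93.20092676  54.12609789]
 [514.78157812 -80.32866418  67.3030133 ]
 [519.63461452 -67.65731192  79.28221919]
 [520.31454021 -67.28881892  79.70971574]]
```

View pics/s6c.png

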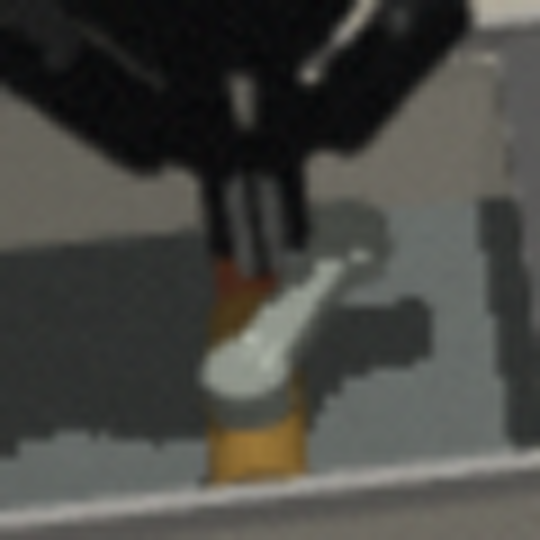

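Call:
{"name": "step_arm", "arguments": {
  "steps": [
    [[1,5,0],[0,0,0]],
    [[2,10,0],[0,0,0]],
    [[4,16,0],[0,0,0]],
    [[7,20,0],[0,0,0]],
    [[11,25,0],[0,0,0]],
    [[11,25,0],[0,0,0]]
  ]
}}

```text
time: 10.15
tool_pos: [519.9, -54.1, 66.3]
ee_rot: [0.003, 1.0, -0.007, 0.001]
force: [-0.0, -2.3, -0.7]
gripper_width: -0.001
```

Run:
```python
from h import *
T=r.state()['tool_pos'];print(T,r.state()['force'],r.state()['ee_rot'])
p=optics.read_camera('scene')
a=p['img'][160:220,170:230,::-1];cv2.imwrite('pics/s7c.png',cv2.resize(a,None,fx=9,fy=9,interpolation=cv2.INTER_CUBIC))
```

```text
[519.92835799 -54.13710947  66.29076558] [-0.03270757 -2.30822487 -0.70539502] [ 0.00298684  0.99997069 -0.00696096  0.00111334]
```

View pics/s7c.png

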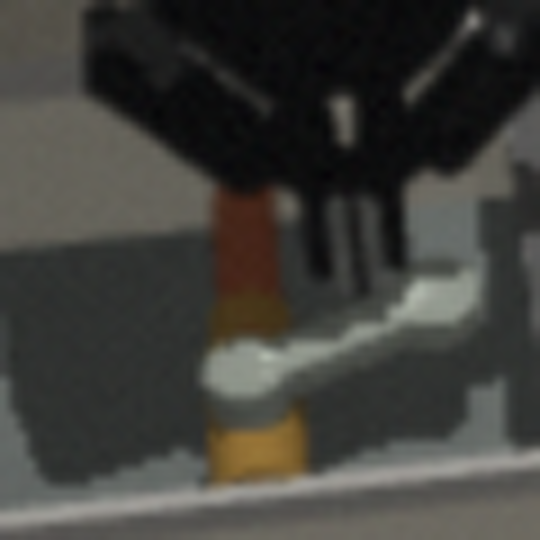

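Call:
{"name": "step_arm", "arguments": {
  "steps": [
    [[4,4,0],[0,0,0]],
    [[8,6,0],[0,0,0]],
    [[12,7,0],[0,0,0]],
    [[16,7,0],[0,0,0]],
    [[20,7,0],[0,0,0]],
    [[20,7,0],[0,0,0]]
  ]
}}

```text
time: 10.95
tool_pos: [536.5, -47.5, 65.7]
ee_rot: [0.003, 1.0, -0.007, -0.003]
force: [-9.3, -3.7, 7.6]
gripper_width: 0.003
```

Run:
```python
from h import *
T=r.state()['tool_pos'];print(T,r.state()['force'],r.state()['ee_rot'])
p=optics.read_camera('scene')
a=p['img'][160:220,170:230,::-1];cv2.imwrite('pics/s8c.png',cv2.resize(a,None,fx=9,fy=9,interpolation=cv2.INTER_CUBIC))
```

```text
[536.47297865 -47.51025683  65.72977636] [-9.30825485 -3.70596099  7.56270585] [ 0.00325327  0.99996538 -0.00723306 -0.002517  ]
```

View pics/s8c.png

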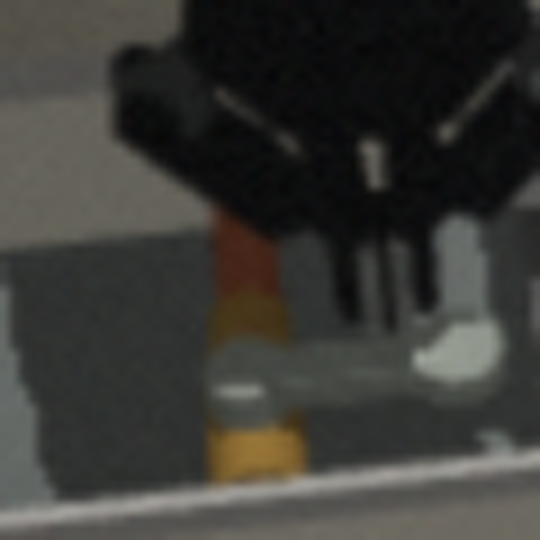

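Call:
{"name": "step_arm", "arguments": {
  "steps": [
    [[4,0,0],[0,0,0]],
    [[4,0,0],[0,0,0]],
    [[-10,0,0],[0,0,0]],
    [[-20,0,0],[0,0,0]],
    [[-20,0,30],[0,0,0]],
    [[-20,0,80],[0,0,0]],
    [[-20,0,130],[0,0,0]],
    [[-20,40,180],[0,0,0]]
  ]
}}

```text
time: 12.0
tool_pos: [516.5, -10.4, 246.5]
ee_rot: [0.004, 1.0, -0.01, -0.002]
force: [0.9, 0.4, -0.1]
gripper_width: 0.001
```

Call:
{"name": "step_arm", "arguments": {
  "steps": [
    [[-20,50,20],[0,0,0]],
    [[-40,100,20],[0,0,0]],
    [[-40,150,20],[0,0,0]],
    [[-40,150,20],[0,0,0]]
  ]
}}

```text
time: 12.5
tool_pos: [475.6, 144.8, 267.1]
ee_rot: [0.002, 1.0, -0.006, -0.001]
force: [-0.3, -0.3, 0.1]
gripper_width: -0.003
```

Run:
```python
from h import *
T=r.state()['tool_pos'];print(T,r.state()['force'])
for n in('scene','top'):
    p=optics.read_camera(n);save(p,n+'9.png')
    for k in('round_handle','plain_handle'):
        m=optics.silhouettes(p,k)
        if m:
            vv,uu=np.nonzero(m[0]['mask']);W=onplane(p,np.stack([uu,vv],1),54)[:,:2].astype(np.float32)
            print(n,k,m[0]['score'],cv2.minAreaRect(W.copy()))
    v,u=np.mgrid[100:330,100:420];uv=np.stack([u.ravel(),v.ravel()],1);w=world(p,uv)
    s=w[(w[:,0]>470)&(w[:,0]<600)&(w[:,1]>-110)&(w[:,1]<-15)&(w[:,2]>48)&(w[:,2]<60)].astype(np.float32)
    print(cv2.minAreaRect(s[:,:2].copy()))
    s=w[(w[:,0]>470)&(w[:,0]<600)&(w[:,1]>20)&(w[:,1]<160)&(w[:,2]>84)&(w[:,2]<96)].astype(np.float32);print('rib',len(s),np.median(s,0))
    for k in('spray_bottle','tip_jar','probe_case'):
        for q in optics.silhouettes(p,k)[:1]: print(k,q['rect'])
a=cv2.imread('pics/top9.png')[100:310,150:400];b=cv2.imread('pics/scene9.png')[130:310,100:350]
cv2.imwrite('pics/t9c.png',cv2.resize(a,None,fx=2.8,fy=2.8));cv2.imwrite('pics/s9c.png',cv2.resize(b,None,fx=3,fy=3))
```

```text
[475.63452065 144.77376475 267.07420403] [-0.30775025 -0.2531946   0.11655011]
scene round_handle 0.59 ((559.1041259765625, -58.82600784301758), (75.470703125, 33.276885986328125), 87.26734161376953)
scene plain_handle 0.47 ((529.975341796875, -181.003173828125), (88.38207244873047, 20.636856079101562), 0.9453665614128113)
((554.09326171875, -59.78533172607422), (77.88911437988281, 24.090757369995117), 87.5698471069336)
rib 124 [535.05884 106.33172  88.93831]
spray_bottle [249.4, 202.1, 285.2, 275.5]
tip_jar [125.0, 268.8, 155.6, 303.7]
probe_case [253.5, 147.5, 292.0, 160.1]
top round_handle 0.73 ((522.7573852539062, -178.54220581054688), (21.890165328979492, 77.38964080810547), 86.7532958984375)
top plain_handle 0.62 ((522.7843627929688, -178.52658081054688), (17.0369815826416, 77.34224700927734), 86.71565246582031)
((551.6620483398438, -60.477596282958984), (77.13373565673828, 22.641448974609375), 87.51145935058594)
rib 134 [539.18286 106.97201  89.22599]
spray_bottle [234.0, 123.0, 263.3, 158.5]
tip_jar [342.4, 121.3, 363.5, 143.2]
```

View pics/t9c.png

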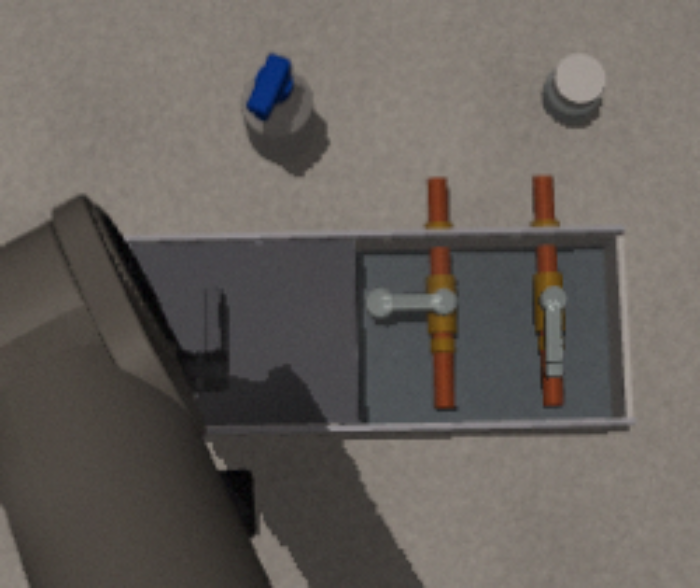

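View pics/s9c.png

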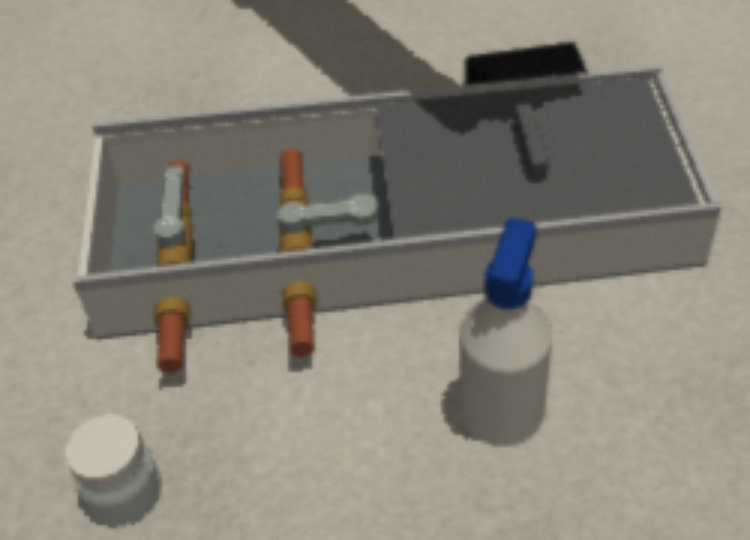

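```bash
python3 -c "
from workcell import r
print(r.state()['time'],r.state()['force']);print(r.hand_in())"
```

```text
13.1 [ 0.47771954 -0.54947341 -0.05020548]
the job is handed in; nothing more can be done
None
```

I slid the cover onto the closed half and turned the round-ended handle shut. The arm then moved clear, and I handed the job in at about 13 s; no verdict is reported.

- **Cover:** I pushed the rib until it stopped against about 12 N, well above the 2 N sliding friction. The rib moved about 219 mm by the camera, against the 210 mm required. The rib's top is still about 89 mm above the table, so the cover is resting and not lifted.
- **Round handle (left valve):** It was already about 20° turned when uncovered. I pushed it to its stop at about 9 N. It measures within about 2° of lying straight across its pipe, and 7° is allowed.
- **Other valve:** It still points along its pipe, open.
- **Loose things:** The bottle and jar are where they stood in both cameras, within a few pixels. The probe case was confirmed in the scene camera only, because the arm hid most of it from the top camera.

**Checks that disagreed:**
- While lowering beside the handle, a fingertip pressed lightly (about 6 N) on something below, so I raised it 2 mm and carried on.
- In the last top picture the network labelled the square-ended handle as the round one. I went by the depth data and the picture itself.

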